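# Change lanes at the tin slides

## Task

Two low metal slide units stand on the table, each with a sliding tray; the empty tray has been left drawn out and the other tray, shut under its clear guard, holds a closed gold tin. First push the empty tray fully home, then hook a fingertip behind the front lip of the tray that holds the tin and draw it out to its stop, with the tin still lying in its place. Use the fingertips only: do not pinch or touch the outer front face of the tray with the tin, do not lift the tin, and leave the other things on the table where they are.

Things in the scene. Friction and masses are not known exactly. Their poses are not given: they have to be found in the camera images.
- full_unit: Slide unit whose tray holds the tin. Fixed aluminium base 185 mm long, 112 mm wide, rails 26 mm high; over its rear 86 mm a clear flat guard, top 50 mm above the table. Origin: on the table, mid-width, 90 mm behind the front end; x along the rail away from the operator (tray draws out to -x), y left, z up.
- empty_unit: Slide unit whose tray is empty; the same make and axes as full_unit. Which of the two stands on the left varies.
- full_tray (a joint): How far the tray with the tin is drawn out towards -x of its unit, m: 0 fully home (as it starts), 0.110 at its stop. Runs with 2 N friction and light damping (8 N s/m) and stays where it is left.
- empty_tray (a joint): The same for the empty tray: 0 fully home, 0.110 at its stop; it starts 0.06 to 0.105 drawn out.
- full_lip (a point): On the tray with the tin, moving with it: top of the lip's rear face, mid-width, 42 mm above the table; axes as the unit's. The lip is an upright steel wall across the tray's front, 88 mm wide, 6 mm thick, reaching from the tray floor (top 9 mm above the table) up to 42 mm. At home the clear guard begins 47 mm behind (+x) this point.
- full_well (a point): Centre of the floor of the empty finger well behind that lip, 24 mm behind (+x) full_lip, 9 mm above the table; moves with the tray. The well is 48 mm long (along x) and 82 mm wide; it ends at a cross bar 3 mm thick, 18 mm above the table, behind which the tin lies.
- full_face (a point): Centre of the outer front face of the tray with the tin, 9 mm in front (-x) of full_lip, 19 mm above the table; moves with the tray. The face is 88 mm wide and reaches from 6 to 32 mm above the table. Not to be touched.
- empty_lip (a point): The same point as full_lip, on the empty tray.
- empty_face (a point): Centre of the outer front face of the empty tray, 9 mm in front (-x) of empty_lip, 19 mm above the table; 88 mm wide, 6 to 32 mm above the table; moves with the tray. May be pushed.
- full_pocket (a point): Centre of the tin's pocket on the floor of the tray with the tin, 9 mm above the table, 88 mm behind full_lip; moves with the tray. The pocket is 74 mm long and 82 mm wide, its rim 10 mm above its floor.
- full_tin: Closed round gold tin, 68 mm across, 23 mm high, lying loose in the pocket. Origin: centre of its underside, z up.
- spare_tin: Another closed gold tin, 68 mm across, 23 mm high, loose on the table to the left of the units. To be left alone. Origin: centre of its underside.
- roll: White roll of labels, 83 mm across, 40 mm high, loose on the table to the left of the units, farther off than spare_tin. To be left alone. Origin: centre of its underside.
- pen: Marker pen, 130 mm long, 14 mm high, loose on the table between the units and the operator. To be left alone. Origin: centre of its underside, x along the pen.

How it is judged (in metres and radians):
On the way, in this order (a step that is already met when the one before it is completed fails the run):
1. the empty tray is fully home, the tray with the tin still shut (value of joint empty_tray below 0.006 m and value of joint full_tray below 0.02 m), for 0.2 s.
2. the tray with the tin is drawn out to its stop (value of joint empty_tray below 0.006 m and value of joint full_tray above 0.104 m), for 0.2 s.
At the end, for the whole second after the job is handed in: The empty tray is home (within 6 mm), the tray with the tin is out at its stop (within 6 mm), and the tin lies flat and still in its pocket (within 12 mm of the pocket's centre, tilt under 0.1 rad) (all of step 2 and distance between full_tin and full_pocket below 0.012 m and angle between full_tin's own z axis and vertical below 0.1 rad and linear speed of full_tin below 0.01 m/s and velocity of joint full_tray between -0.005 and 0.005 m/s); the robot touches nothing.
It fails at once if the outer front face of the tray with the tin is touched (over 1 N), as in pinching the lip (contact force between the fingers and full_tray_c7 above 1 N).
It fails at once if the tin is lifted more than 8 mm off its pocket floor (z of full_tin in the frame of full_pocket above 0.008 m).
It fails at once if spare tin, label roll or pen is moved more than 20 mm (distance of any of spare_tin, roll, pen from where it was at the start of the episode above 0.02 m).
It also fails if it takes over 40 s, if anything falls off the work surface, if the arm or the gripper's body presses on something with over 40 N, if the wrist force passes 120 N, or if a joint passes its speed limit or range.

## Robot

A 7-joint arm with a two-finger parallel gripper is mounted at the origin on a cart in front of the work surface, level with it; the furniture and walls round the work are solid. World frame = base frame: x ahead of the robot, y to its left, z up, the work surface at z = 0. Lengths are in mm, angles in degrees, forces in N, time in s.
With the tool pointing down it reaches from about 425 to 1025 mm from the base axis. Payload 9.4 kg.
Tool frame: the origin (TCP) lies between the finger pads; the fingertips stand 14 mm ahead of it and the grasp point (between the pads) lies 5 mm behind it (ctrl.tcp_to_tips is the distance from the TCP to the fingertips, in mm); y points along the fingers, z is the direction in which the jaws open and shut, and the axes are right-handed (so a half turn about y gives the same grasp; the last joint's range is limited). The gripper opens to 85 mm and grips with 20 to 120 N. Pads are 22 mm wide; open, the fingers measure 114 mm over their backs; the gripper's body (76 mm by 85 mm) begins 54 mm behind the grasp point. The pads swing forward as they close: fully open they stand 13 mm farther back than shut.
Start: joints at [-71.488, 34.337, -0.143, 91.639, 0.103, 54.024, -4.572], TCP at [282.198, 667.824, 245.275] pointing down, gripper open.
Joint ranges: [-147.43, 147.43], [-19.82, 112.94], [-74.19, 73.91], [6.32, 146.72], [-59.91, 239.91], [6.04, 106.73], [-150.56, 150.56]. Speed limits (degrees/s): [127.2, 127.2, 172.46, 172.46, 180, 180, 180].

## Interface

Orientations are given as [roll, pitch, yaw] about the fixed x, y, z axes, in that order (R = Rz(yaw) Ry(pitch) Rx(roll)).
In Python, from plant import ctrl gives the robot as it stands.
- The arm moves only by the tool move_arm, never from a script. Its argument "motion" is text: rows parted by semicolons, each of 7 numbers parted by spaces: the closure, from 0 (fully open) to 1 (shut), then the shift along the tool's x, y, z in mm, then the turn, a rotation vector about the tool's x, y, z in degrees. A call has 1 to 8 rows; each row is the pose to reach, as a shift and turn from the pose commanded when the call began, along the tool's axes at that moment; what a row does not reach only later rows make up. A row lasts 1/12 s, in which the tool goes at most 41.7 mm and 7.16 degrees, less where a joint would pass 70% of its speed; a pose out of reach is approached as far as the arm can. A call with a gripper value outside its range is refused whole. The fingers move at their own pace and stop on an object; "newtons" is the grip in N (left out, the last holds). Time passes only in rows, so rows that repeat a pose let the fingers close. It gives the time, the measured TCP pose, the force and the opening at its end, in the units of the state.
- ctrl.sense(): the state, without advancing time (a new reading comes with each control period).
- ctrl.camera(name): name is "scene" or "top"; returns a dict with "frame" (480x640x3 uint8, blue, green, red), "z_map" (480x640 float32, mm along the optical axis (not along the pixel's ray), 0 where there is no reading), "intrinsics" (3x3 intrinsics, pixels), "dist_coeffs" ([k1, k2, p1, p2, k3] as OpenCV has them; the pictures are not rectified), "origin" and "attitude" of the camera in the world. Camera axes: x right, y down, z forward; pixel columns grow to the right and rows downward; lengths in mm; the calibration is good to about 2 mm. A picture is of the moment at which its call begins.
- ctrl.hand_in(): hands the job in, once; it reports no verdict.
The state is a dict: "clock": time; "joint_positions": joint angles; "joint_velocities": joint speeds; "effort": joint torques, N m; "tool_pos": TCP position; "orientation": TCP orientation; "force": force on the tool from outside, world axes, zero at the start; "torque": the same for the moment, N m; "opening": finger opening in mm.
Only numpy, scipy, OpenCV 4.12 (cv2) and the standard library are available. Lean on these libraries where they do the work, as an engineer would, in place of code of your own. Each camera call takes 0.05 s, during which the arm holds its last target. There are 200 camera calls.

## Working session

There is one attempt and no reset: what is moved stays moved. The work goes in short steps, Python scripts to look and compute and a tool call to move; the robot and the scene stay as the last step left them, time stands still between calls to the robot, and variables do not carry over. Pictures are saved under pics/ and viewed, about 8 in all and at most 12, crops included, and the job is handed in when it is done.

Besides the shell and the picture viewer there is one more tool, called after "Call:" as a command line: name --argument value ..., lists and objects as JSON in quotes. move_arm: Moves the arm, as the interface text tells. Its arguments: {"type":"object","properties":{"motion":{"type":"string"},"newtons":{"type":"number"}},"required":["motion"]}

```bash
mkdir -p pics; cat > h.py <<'E'
import numpy as np, cv2
from scipy.spatial.transform import Rotation as R
from plant import ctrl
def cam(n): return ctrl.camera(n)
def pts(c):
    K=np.array(c["intrinsics"]);D=np.array(c["dist_coeffs"])
    u,v=np.meshgrid(np.arange(640),np.arange(480))
    p=cv2.undistortPoints(np.stack([u,v],-1).reshape(-1,1,2).astype(float),K,D).reshape(480,640,2)
    return np.dstack([p,np.ones((480,640))])
def rot(c):
    a=np.array(c["attitude"],float)
    return a if a.shape==(3,3) else R.from_euler('xyz',a,degrees=True).as_matrix()
def cloud(c):
    return (pts(c)*c["z_map"][...,None])@rot(c).T+np.array(c["origin"])
def plane(c,uv,z):
    d=pts(c)[int(uv[1]),int(uv[0])]@rot(c).T;o=np.array(c["origin"])
    return o+d*(z-o[2])/d[2]
E
python3 - <<'E'
from h import *
import pickle
for n in("scene","top"):
    c=cam(n); cv2.imwrite(f"pics/{n}0.png",c["frame"]); pickle.dump(c,open(n+"0.pkl","wb"))
    print(n,c["origin"],c["attitude"],c["intrinsics"]); P=cloud(c); print(np.nanpercentile(P[c["z_map"]>0],[5,50,95],axis=0))
print(ctrl.sense(),ctrl.tcp_to_tips)
E
```

```text
scene [ 178.66390155 -316.00895524  777.54564398] [-134.92292089   -0.2074136   -27.18099319] [[603.20576201   0.         317.47378177]
 [  0.         603.20576201 239.04793756]
 [  0.           0.           1.        ]]
[[ 1.62878215e+01 -8.31149781e+01 -8.00467799e+02]
 [ 5.77057811e+02  4.76735632e+02 -1.11494404e+00]
 [ 2.09464956e+03  1.80544126e+03  1.15308512e+02]]
top [ 426.14668404  308.21420121 1060.39221848] [-176.6569647     0.60174908  -90.07856439] [[470.96013876   0.         319.56243147]
 [  0.         470.96013876 236.53426475]
 [  0.           0.           1.        ]]
[[-2.50709028e+02 -5.09202008e+02 -8.04440838e+02]
 [ 4.89557697e+02  3.20771462e+02 -1.46131206e+00]
 [ 1.22813802e+03  1.50190545e+03  3.47531649e+02]]
{'clock': 0.1, 'joint_positions': array([-71.49011979,  34.38092877,  -0.14524024,  91.67796104,
         0.10310293,  54.02585424,  -4.57422824]), 'joint_velocities': array([-0.01965182, -0.11659923,  0.01109246, -0.10685278,  0.10276333,
        0.05244204, -0.04570459]), 'effort': array([ 5.20306989e-03, -7.77992034e+01,  1.57053474e+00, -2.58626872e+01,
        1.27502368e-02,  5.41157366e-03,  3.99446935e-05]), 'tool_pos': array([282.0164703 , 667.43474559, 244.48082493]), 'orientation': array([-9.00842396e+01, -8.07770972e-03, -2.29035485e+01]), 'force': array([0.66576934, 0.19848512, 0.47150017]), 'torque': array([-0.02078881,  0.06433904,  0.01636057]), 'opening': 85.11246415723235} 14.0
```

View pics/top0.png

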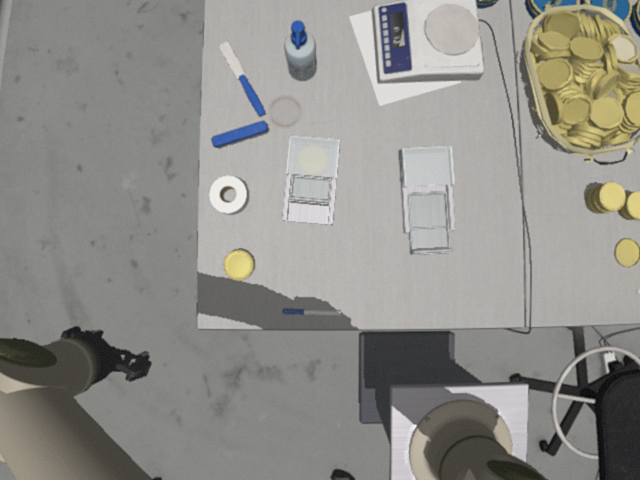

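View pics/scene0.png

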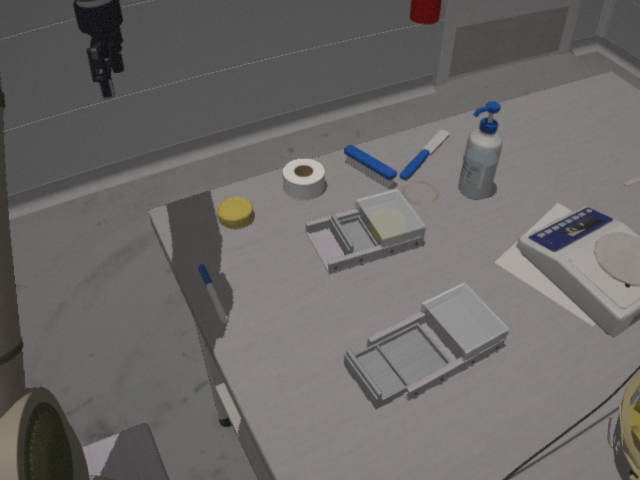

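The top view shows the full unit on the left (tin at about 312,158 under the guard, front lip around row 204). The empty unit is on the right, its tray front at about (431,250). Next I'll zoom in on both.

```bash
python3 - <<'E'
from h import *
import pickle
c=pickle.load(open("top0.pkl","rb"));s=pickle.load(open("scene0.pkl","rb"))
P=cloud(c)
cv2.imwrite("pics/top1.png",cv2.resize(c["frame"][125:265,270:470],None,fx=4,fy=4,interpolation=cv2.INTER_CUBIC))
cv2.imwrite("pics/scene1.png",cv2.resize(s["frame"][180:410,295:515],None,fx=2.6,fy=2.6,interpolation=cv2.INTER_CUBIC))
for col in (300,311,322,425,430,440):
    print(col,[(r,*np.round(P[r,col]).astype(int)) for r in range(180,262,3)])
# units: points above 12mm, min area rect
for (a,b) in((270,350),(390,465)):
    m=np.zeros((480,640),bool); m[128:262,a:b]=1
    m&=(P[...,2]>14)&(P[...,2]<60)
    m=cv2.morphologyEx(m.astype(np.uint8),cv2.MORPH_OPEN,np.ones((2,2)))>0
    print(cv2.minAreaRect(P[m][:,:2].astype(np.float32)),m.sum())
E
```

```text
300 [(180, np.int64(615), np.int64(363), np.int64(10)), (183, np.int64(608), np.int64(363), np.int64(11)), (186, np.int64(601), np.int64(363), np.int64(12)), (189, np.int64(595), np.int64(363), np.int64(9)), (192, np.int64(588), np.int64(363), np.int64(9)), (195, np.int64(581), np.int64(363), np.int64(10)), (198, np.int64(570), np.int64(361), np.int64(41)), (201, np.int64(565), np.int64(362), np.int64(31)), (204, np.int64(561), np.int64(363), np.int64(5)), (207, np.int64(555), np.int64(363), np.int64(4)), (210, np.int64(548), np.int64(363), np.int64(2)), (213, np.int64(541), np.int64(363), np.int64(5)), (216, np.int64(534), np.int64(363), np.int64(6)), (219, np.int64(527), np.int64(363), np.int64(6)), (222, np.int64(521), np.int64(363), np.int64(3)), (225, np.int64(514), np.int64(363), np.int64(2)), (228, np.int64(508), np.int64(364), np.int64(-2)), (231, np.int64(501), np.int64(363), np.int64(1)), (234, np.int64(494), np.int64(363), np.int64(1)), (237, np.int64(487), np.int64(364), np.int64(-5)), (240, np.int64(480), np.int64(363), np.int64(-1)), (243, np.int64(473), np.int64(363), 
[... 6822 characters left out ...]
 np.int64(493), np.int64(49), np.int64(11)), (237, np.int64(486), np.int64(49), np.int64(13)), (240, np.int64(479), np.int64(48), np.int64(8)), (243, np.int64(472), np.int64(49), np.int64(10)), (246, np.int64(466), np.int64(48), np.int64(7)), (249, np.int64(458), np.int64(56), np.int64(39)), (252, np.int64(452), np.int64(54), np.int64(32)), (255, np.int64(446), np.int64(47), np.int64(0)), (258, np.int64(439), np.int64(46), np.int64(-1)), (261, np.int64(432), np.int64(47), np.int64(1))]
((571.9368286132812, 339.1275939941406), (114.26822662353516, 283.973388671875), 84.28437042236328) 2670
((561.7698974609375, 160.4113006591797), (246.2220001220703, 316.7524108886719), 4.680255889892578) 2927
```

View pics/top1.png

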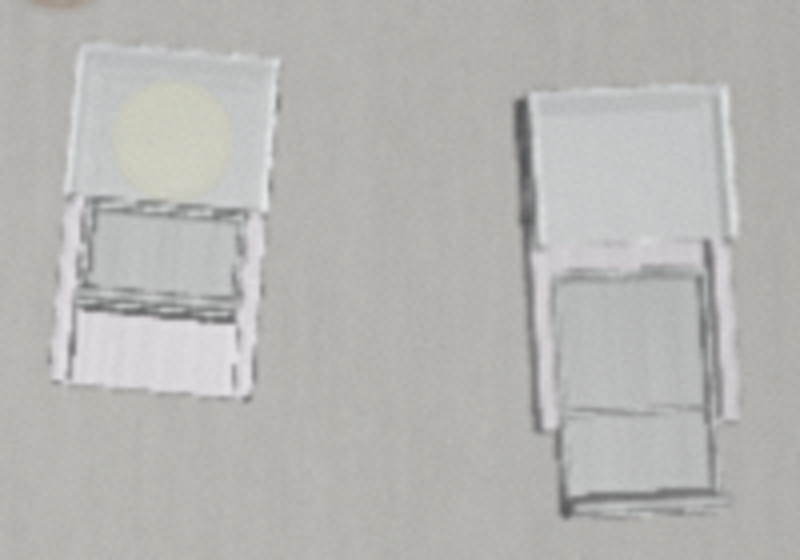

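View pics/scene1.png

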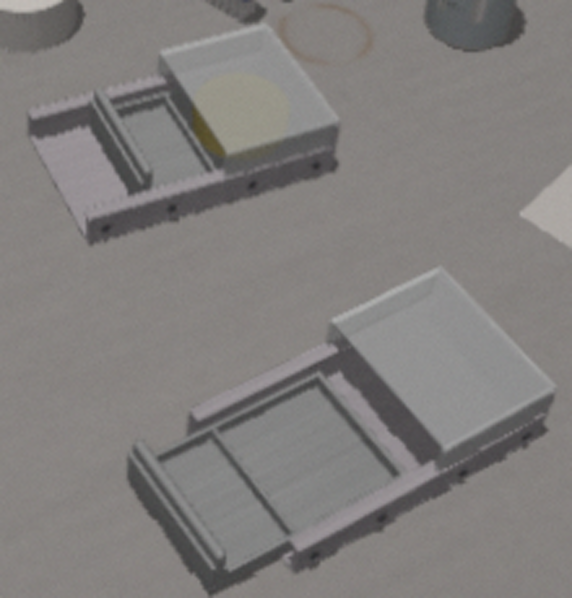

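Crop: full-unit guard corners are at about (80,45), (280,60), (265,210) and (66,195) in zoomed pixels, with the lip at row ~300. The empty tray's lip runs from (568,497) to (728,492).

```bash
cat >> h.py <<'E'
def planef(c,uv,z):
    K=np.array(c["intrinsics"]);D=np.array(c["dist_coeffs"])
    p=cv2.undistortPoints(np.array(uv,float).reshape(-1,1,2),K,D).reshape(-1,2)
    d=np.c_[p,np.ones(len(p))]@rot(c).T;o=np.array(c["origin"])
    return o+d*((z-o[2])/d[:,2])[:,None]
E
python3 - <<'E'
from h import *
import pickle
c=pickle.load(open("top0.pkl","rb"));P=cloud(c)
s=pickle.load(open("scene0.pkl","rb"))
def z(l): return [(270+a/4-.375,125+b/4-.375) for a,b in l]
def zs(l): return [(295+a/2.6-.3,180+b/2.6-.3) for a,b in l]
for n,g,r in (("full",[(80,45),(280,60),(265,210),(66,195)],[(52,381),(252,398)]),("empty",[(530,92),(728,87),(737,240),(540,245)],[(540,430),(740,417)])):
    G=planef(c,z(g),50)[:,:2];F=planef(c,z(r),26)[:,:2]
    print(n,"guard",G.round(),"w",np.linalg.norm(G[0]-G[1]),"len",np.linalg.norm(G[0]-G[3]),"front",F.round(1))
    ax=(G[0]+G[1])/2-F.mean(0);print("len",np.linalg.norm(ax),"yaw",np.degrees(np.arctan2(ax[1],ax[0])), "yaw from widths",[np.degrees(np.arctan2(-(v[0]),v[1])) for v in (G[0]-G[1],G[3]-G[2],F[0]-F[1])])
S=lambda l,h:planef(s,zs(l),h)[:,:2].round(1)
print("scene full lip rear top edge",S([(100,92),(152,178)],42),"empty lip top",S([(138,443),(222,562)],42))
print("full rails front",S([(30,115),(90,220)],26),"guard front", S([(160,53),(222,155)],50),"rear",S([(265,27),(338,122)],50))
print("empty guard front",S([(330,325),(447,455)],50),"rear",S([(440,268),(553,388)],50), "rail front",S([(192,415),(293,545)],26))
for a,b,r0,r1 in((284,340,192,212),(408,456,240,258)):
    Q=P[r0:r1,a:b].reshape(-1,3);Q=Q[(Q[:,2]>36)&(Q[:,2]<48)]
    yaw=cv2.fitLine(Q[:,:2].astype(np.float32),cv2.DIST_HUBER,0,.01,.01).ravel()
    print("lip cloud",len(Q),Q.mean(0),np.percentile(Q[:,1],[1,99]),yaw)
E
```

```text
full guard [[706. 384.]
 [697. 275.]
 [614. 283.]
 [623. 391.]] w 109.85314954927544 len 83.75694980584962 front [[523.6 400.5]
 [513.9 290.2]]
len 183.79322754293577 yaw -5.003669614775664 yaw from widths [np.float64(-4.673017031726812), np.float64(-4.594952193853592), np.float64(-5.016882694192544)]
empty guard [[680. 138.]
 [683.  28.]
 [598.  25.]
 [595. 134.]] w 110.00966466075212 len 84.79043096431958 front [[496.  131.3]
 [503.   19.2]]
len 182.1733528497543 yaw 2.3912718716702117 yaw from widths [np.float64(1.8963029149986081), np.float64(1.653932026733755), np.float64(3.6042105823113304)]
scene full lip rear top edge [[571.  380.4]
 [562.1 291.7]] empty lip top [[452.2 113.6]
 [454.6  25.5]]
full rails front [[524.9 396.8]
 [515.5 290.1]] guard front [[623.6 389.4]
 [609.5 282.6]] rear [[705.4 379.9]
 [696.2 273.8]]
empty guard front [[592.4 130. ]
 [598.9  20.8]] rear [[679.1 135.8]
 [683.1  28.8]] rail front [[495.9 125.7]
 [500.9  23.8]]
lip cloud 118 [567.31208819 341.80595584  41.14362717] [300.3537274  385.08845522] [1.0024913e-01 9.9496239e-01 5.6741949e+02 3.4241925e+02]
lip cloud 116 [454.63986372  73.29125067  41.65981965] [ 31.54860198 115.6137384 ] [ 3.5210557e-02 -9.9937993e-01  4.5465869e+02  7.3157257e+01]
```

```bash
cat > g.py <<'E'
import sys
from h import *
# python g.py x y z yaw : tool shift/turn to reach it
x,y,z,yaw=map(float,sys.argv[1:5]); s=ctrl.sense()
T=R.from_euler('xyz',s["orientation"],degrees=True); W=R.from_euler('xyz',[-90,0,yaw],degrees=True)
print("now",s["clock"],s["tool_pos"].round(1),s["orientation"].round(1),s["force"].round(1),round(s["opening"],1))
print("shift",T.inv().apply(np.array([x,y,z])-s["tool_pos"]).round(1),"turn",(T.inv()*W).as_rotvec(degrees=True).round(1))
E
python3 g.py 450 85 150 2.2
```

```text
now 0.1 [282.  667.4 244.5] [-90.1  -0.  -22.9] [0.7 0.2 0.5] 85.1
shift [ 381.4   95.2 -471. ] turn [  0.1 -25.1  -0. ]
```

Call:
move_arm --motion "1 381 95 -471 0 -25 0;1 381 95 -471 0 -25 0;1 381 95 -471 0 -25 0;1 381 95 -471 0 -25 0;1 381 95 -471 0 -25 0;1 381 95 -471 0 -25 0;1 381 95 -471 0 -25 0;1 381 95 -471 0 -25 0" --newtons 60

```text
clock: 0.77
tool_pos: [373.4, 349.3, 193.3]
orientation: [-90.0, 0.0, 2.1]
force: [1.0, 0.1, 0.0]
opening: 0.2
```

```bash
python3 g.py 450 85 150 2.2
```

```text
now 0.7667 [373.4 349.3 193.3] [-90.    0.    2.1] [1.  0.1 0. ] 0.2
shift [  66.8   43.4 -267. ] turn [ 0.  -0.1 -0. ]
```

Call:
move_arm --motion "1 67 43 -270 0 0 0;1 67 43 -270 0 0 0;1 67 43 -270 0 0 0;1 67 43 -270 0 0 0;1 67 43 -270 0 0 0;1 67 43 -270 0 0 0;1 67 43 -270 0 0 0;1 67 43 -270 0 0 0"

```text
clock: 1.43
tool_pos: [450.7, 77.3, 149.7]
orientation: [-90.2, 0.1, 1.6]
force: [-0.7, -0.1, -0.1]
opening: -0.1
```

```bash
python3 g.py 425 75 70 2.2
```

```text
now 1.4333 [450.7  77.3 149.7] [-90.2   0.1   1.6] [-0.7 -0.1 -0.1] -0.1
shift [-25.6  79.8  -1.3] turn [ 0.2 -0.6 -0.1]
```

Call:
move_arm --motion "1 -28 0 -1 0 -0.5 0;1 -28 40 -1 0 -0.5 0;1 -28 80 -1 0 -0.5 0;1 -28 80 -1 0 -0.5 0;1 -28 80 -1 0 -0.5 0"

```text
clock: 1.85
tool_pos: [420.7, 82.0, 69.1]
orientation: [-90.1, 0.4, 2.7]
force: [-0.2, -0.1, 0.3]
opening: 0.2
```

```bash
python3 g.py 424 73 30 2.2; python3 - <<'E'
from h import *
c=cam("scene"); cv2.imwrite("pics/s2.png",cv2.resize(c["frame"][200:480,100:480],None,fx=2,fy=2))
E
```

```text
now 1.85 [420.7  82.   69.1] [-90.1   0.4   2.7] [-0.2 -0.1  0.3] 0.2
shift [ 3.1 39.1 -9.1] turn [ 0.1  0.5 -0.4]
```

View pics/s2.png

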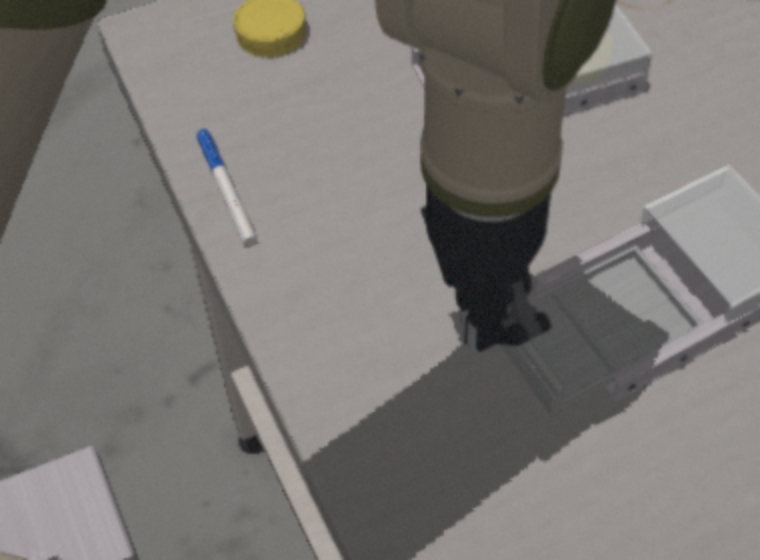

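The fingertips hang at about (490,335), just in front of the empty tray's lip. Now I lower them.

Call:
move_arm --motion "1 0 0 -9 0 0 0;1 0 20 -9 0 0 0;1 0 39 -9 0 0 0;1 0 39 -9 0 0 0;1 0 39 -9 0 0 0"

```text
clock: 2.32
tool_pos: [423.8, 70.8, 38.5]
orientation: [-90.3, -0.1, 2.6]
force: [-0.2, -0.3, 0.4]
opening: -0.1
```

```bash
python3 g.py 529 77 30 2.2
```

```text
now 2.3167 [423.8  70.8  38.5] [-90.3  -0.1   2.6] [-0.2 -0.3  0.4] -0.1
shift [105.4   8.8   1.5] turn [0.3 0.4 0.2]
```

Call:
move_arm --motion "1 4 4 0 0 0 0;1 16 8 0 0 0 0;1 28 8 0 0 0 0;1 40 8 0 0 0 0;1 52 8 1 0 0 0;1 64 8 1 0 0 0;1 76 8 1 0 0 0;1 86 8 1 0 0 0"

```text
clock: 2.98
tool_pos: [508.6, 75.2, 29.8]
orientation: [-90.3, 0.1, 2.6]
force: [-2.6, -0.3, 1.3]
opening: -0.2
```

```bash
python3 g.py 530 77 30 2.2
```

```text
now 2.9833 [508.6  75.2  29.8] [-90.3   0.1   2.6] [-2.6 -0.3  1.3] -0.2
shift [21.4 -0.3  0.8] turn [ 0.3  0.4 -0.1]
```

Call:
move_arm --motion "1 4 0 0 0 0 0;1 8 0 0 0 0 0;1 12 0 0 0 0 0;1 15 0 0 0 0 0;1 17 0 0 0 0 0;1 19 0 0 0 0 0;1 20 0 0 0 0 0;1 20 0 0 0 0 0"

```text
clock: 3.65
tool_pos: [527.8, 77.6, 27.5]
orientation: [-90.2, 0.2, 2.6]
force: [-0.5, -0.7, -0.5]
opening: 0.2
```

Call:
move_arm --motion "1 1 0 0 0 0 0;1 2 0 0 0 0 0;1 3 0 0 0 0 0;1 3 0 0 0 0 0"

```text
clock: 3.98
tool_pos: [530.7, 77.8, 27.5]
orientation: [-90.2, 0.2, 2.6]
force: [-1.9, 0.3, -0.2]
opening: -0.1
```

Call:
move_arm --motion "1 1 0 0 0 0 0;1 2 0 0 0 0 0;1 3 0 0 0 0 0;1 3 0 0 0 0 0"

```text
clock: 4.32
tool_pos: [530.8, 77.7, 27.5]
orientation: [-90.3, 0.4, 2.7]
force: [-11.0, 0.8, 7.2]
opening: -0.2
```

The tray is against its stop: x stays at 530.8, force is 11 N, and home was predicted at 529.5. Now I back off and lift.

Call:
move_arm --motion "1 -15 0 0 0 0 0;1 -25 -10 0 0 0 0;1 -25 -50 0 0 0 0;1 -25 -90 0 0 0 0;1 -25 -110 0 0 0 0;1 -25 -110 0 0 0 0"

```text
clock: 4.82
tool_pos: [511.0, 77.7, 142.5]
orientation: [-90.2, -0.2, 2.6]
force: [0.1, -0.1, 0.1]
opening: -0.1
```

```bash
python3 g.py 593 338.5 135 -5
```

```text
now 4.8167 [511.   77.7 142.5] [-90.2  -0.2   2.6] [ 0.1 -0.1  0.1] -0.1
shift [ 93.7   6.9 256.9] turn [0.2 7.6 0.2]
```

Call:
move_arm --motion "1 94 7 257 0 7.6 0;1 94 7 257 0 7.6 0;1 94 7 257 0 7.6 0;1 94 7 257 0 7.6 0;1 94 7 257 0 7.6 0;1 94 7 257 0 7.6 0;1 94 7 257 0 7.6 0;1 94 7 257 0 7.6 0"

```text
clock: 5.48
tool_pos: [590.9, 345.2, 129.4]
orientation: [-90.0, 0.2, -4.7]
force: [-1.4, -0.0, 0.4]
opening: -0.3
```

```bash
python3 g.py 591 338.7 65 -5; python3 - <<'E'
from h import *
c=cam("scene"); cv2.imwrite("pics/s3.png",cv2.resize(c["frame"][140:420,200:540],None,fx=2.1,fy=2.1,interpolation=cv2.INTER_CUBIC))
E
```

```text
now 5.4833 [590.9 345.2 129.4] [-90.    0.2  -4.7] [-1.4 -0.   0.4] -0.3
shift [ 0.8 64.4 -6.5] turn [-0.   0.3 -0.2]
```

View pics/s3.png

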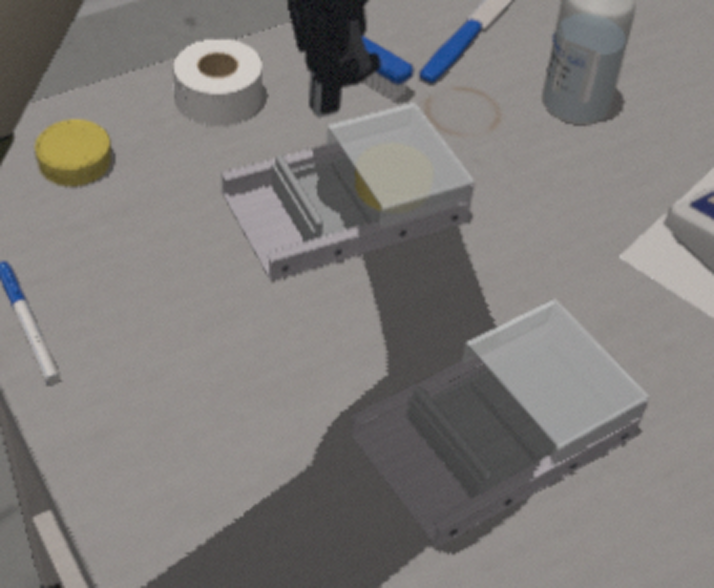

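The picture shows the empty tray home, its lip now well back between the rails. The fingertips at (325,105) are above the full tray's well.

Call:
move_arm --motion "1 0 20 -6 0 0 0;1 0 45 -6 0 0 0;1 0 64 -6 0 0 0;1 0 64 -6 0 0 0;1 0 64 -6 0 0 0"

```text
clock: 5.95
tool_pos: [590.0, 330.0, 64.7]
orientation: [-90.4, 0.3, -5.0]
force: [1.2, 0.4, 0.1]
opening: 0.0
```

```bash
python3 g.py 591 338.7 30 -5; python3 - <<'E'
from h import *
c=cam("scene"); cv2.imwrite("pics/s4.png",cv2.resize(c["frame"][180:280,290:440],None,fx=5,fy=5,interpolation=cv2.INTER_CUBIC))
E
```

```text
now 5.95 [590.  330.   64.7] [-90.4   0.3  -5. ] [1.2 0.4 0.1] 0.0
shift [ 0.4 34.6  9. ] turn [ 0.4 -0.  -0.3]
```

View pics/s4.png

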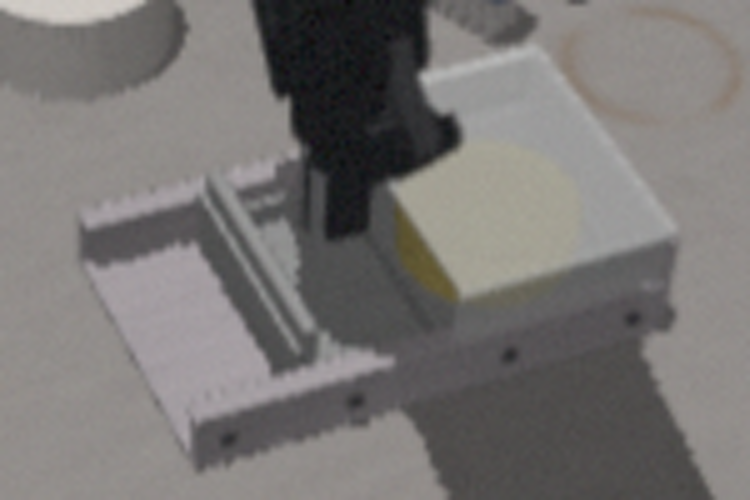

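The fingertips at (345,235) are between the lip at (265,260) and the guard edge, with clearance on both sides. I go down.

Call:
move_arm --motion "1 0 10 5 0 0 0;1 0 20 5 0 0 0;1 0 28 5 0 0 0;1 0 34 5 0 0 0;1 0 34 5 0 0 0"

```text
clock: 6.42
tool_pos: [590.0, 336.0, 29.5]
orientation: [-90.4, 0.3, -5.0]
force: [-0.5, 0.4, 0.6]
opening: -0.2
```

```bash
python3 g.py 471 348 30 -5
```

```text
now 6.4167 [590.  336.   29.5] [-90.4   0.3  -5. ] [-0.5  0.4  0.6] -0.2
shift [-1.196e+02  1.000e-01  1.600e+00] turn [ 0.4  0.  -0.3]
```

Call:
move_arm --motion "1 -4 0 0 0 0 0;1 -7 0 0 0 0 0;1 -10 0 0 0 0 0;1 -14 0 0 0 0 0;1 -19 0 0 0 0 0;1 -25 0 0 0 0 0;1 -32 0 0 0 0 0;1 -39 0 0 0 0 0"

```text
clock: 7.08
tool_pos: [551.3, 340.3, 31.5]
orientation: [-90.2, 0.1, -5.0]
force: [2.0, 0.9, -1.5]
opening: 0.1
```

Call:
move_arm --motion "1 -7 0 0 0 0 0;1 -14 0 0 0 0 0;1 -21 0 0 0 0 0;1 -28 0 0 0 0 0;1 -35 0 0 0 0 0;1 -42 0 0 0 0 0;1 -49 0 0 0 0 0;1 -55 0 0 0 0 0"

```text
clock: 7.75
tool_pos: [496.3, 345.0, 31.5]
orientation: [-90.3, 0.2, -5.0]
force: [2.0, 1.0, 0.7]
opening: -0.1
```

```bash
python3 g.py 471 348 30 -5
```

```text
now 7.75 [496.3 345.   31.5] [-90.3   0.2  -5. ] [2.  1.  0.7] -0.1
shift [-25.4   1.6   0.8] turn [ 0.3  0.  -0.2]
```

Call:
move_arm --motion "1 -5 0 0 0 0 0;1 -10 0 0 0 0 0;1 -14 0 0 0 0 0;1 -17 0 0 0 0 0;1 -20 0 0 0 0 0;1 -22 0 0 0 0 0;1 -24 0 0 0 0 0;1 -24 0 0 0 0 0"

```text
clock: 8.42
tool_pos: [472.9, 346.7, 31.5]
orientation: [-90.3, 0.2, -5.0]
force: [0.8, -0.4, 0.8]
opening: -0.2
```

Call:
move_arm --motion "1 -1 0 0 0 0 0;1 -2 0 0 0 0 0;1 -3 0 0 0 0 0;1 -3 0 0 0 0 0"

```text
clock: 8.75
tool_pos: [472.7, 346.6, 31.5]
orientation: [-90.3, 0.0, -5.1]
force: [10.8, 1.0, -3.7]
opening: -0.0
```

The tray is at its stop: 10.8 N with no further motion. I release and lift.

Call:
move_arm --motion "1 5 0 0 0 0 0;1 12 0 0 0 0 0;1 14 0 0 0 0 0;1 14 -20 0 0 0 0;1 14 -55 0 0 0 0;1 14 -95 0 0 0 0;1 14 -135 0 0 0 0;1 14 -170 0 0 0 0"

```text
clock: 9.42
tool_pos: [484.1, 346.4, 203.6]
orientation: [-90.3, 0.2, -5.0]
force: [1.0, 0.2, -0.8]
opening: 0.1
```

Call:
move_arm --motion "1 0 -60 -40 0 0 0;1 0 -60 -80 0 0 0;1 0 -60 -120 0 0 0;1 0 -60 -160 0 0 0;1 0 -60 -160 0 0 0;1 0 -60 -160 0 0 0"

```text
clock: 9.92
tool_pos: [470.4, 182.3, 262.2]
orientation: [-90.5, 0.2, -5.3]
force: [0.0, -0.1, -0.1]
opening: 0.0
```

```bash
python3 - <<'E'
from h import *
s=ctrl.sense();print(s["tool_pos"],s["force"],s["clock"],np.abs(s["joint_velocities"]).max())
c=cam("top"); P=cloud(c)
cv2.imwrite("pics/t5.png",cv2.resize(c["frame"][120:330,190:470],None,fx=2.8,fy=2.8,interpolation=cv2.INTER_CUBIC))
Q=P[190:262,270:350].reshape(-1,3);Q=Q[(Q[:,2]>37)&(Q[:,2]<46)&(Q[:,0]<500)];print("full lip",len(Q),Q.mean(0) if len(Q) else 0)
Q=P[185:262,400:460].reshape(-1,3);Q=Q[(Q[:,2]>37)&(Q[:,2]<46)&(Q[:,0]<580)];print("empty lip",len(Q),Q.mean(0) if len(Q) else 0)
h=cv2.cvtColor(c["frame"],cv2.COLOR_BGR2HSV); m=cv2.inRange(h,(20,80,80),(35,255,255)); m[:,:270]=0;m[:,350:]=0;m[:130]=0;m[230:]=0
v,u=np.nonzero(m); (uc,vc),r=cv2.minEnclosingCircle(np.c_[u,v].astype(np.float32));print("tin",len(u),planef(c,[(u.mean(),v.mean())],32),r, planef(c,[(uc,vc)],32), P[int(vc),int(uc)])
E
```

```text
[470.38241979 182.25444709 262.21778819] [ 0.00211015 -0.09818926 -0.13590514] 9.9167 3.425020333184608
full lip 118 [457.97292504 352.50638326  41.61731082]
empty lip 0 0
tin 696 [[548.22849351 344.20285792  32.        ]] 15.053359031677246 [[548.60396689 344.13790294  32.        ]] [549.75921126 344.4488247   26.34303892]
```

View pics/t5.png

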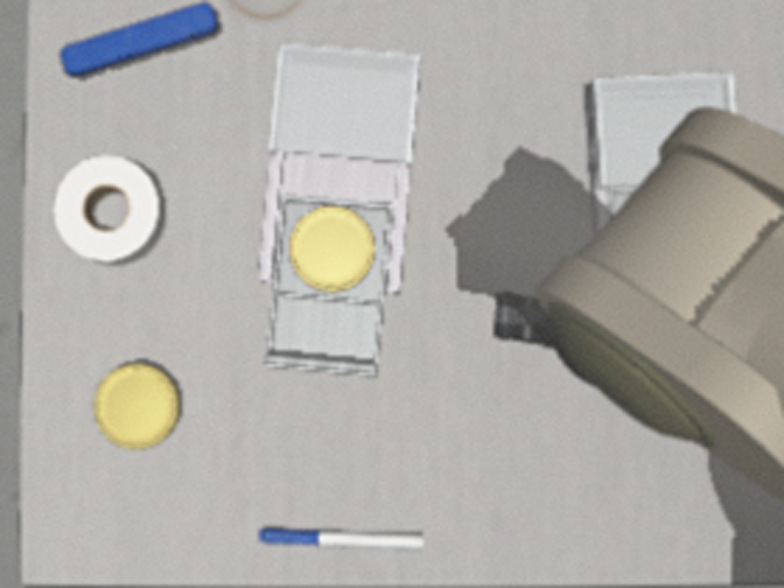

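The tray is out (lip moved 109.3 mm in x, about 110 mm along the rail). The tin at (330,248) sits at the pocket's expected centre, and the spare tin, roll and pen look undisturbed. I'll settle the arm and hand in.

Call:
move_arm --motion "1 0 0 0 0 0 0;1 0 0 0 0 0 0;1 0 0 0 0 0 0"

```text
clock: 10.22
tool_pos: [470.9, 188.9, 262.1]
orientation: [-90.2, 0.2, -4.9]
force: [-0.9, -0.8, 0.4]
opening: 0.2
```

```bash
python3 -c "
from plant import ctrl
print(ctrl.hand_in())"
```

```text
the job is handed in; nothing more can be done
None
```

I pushed the empty tray (right unit) home with closed fingertips, then hooked the full tray's lip from inside its finger well and drew it to its stop. The job was handed in at about 10 s, with no verdict reported.

- **Empty tray:** it stopped hard under 11 N with the TCP at x = 530.8 mm, against a predicted 529.5 mm. A later scene picture showed it home. In the last top picture the arm hid its lip, so that final check gave nothing.
- **Full tray:** it stopped hard under 10.8 N, and the last top view shows the lip moved about 110 mm along the rail.
- **Tin:** it lies within about 1 mm of the pocket centre I expected and looks flat.
- **Other objects:** the spare tin, roll and pen look undisturbed in the last picture; I did not measure their positions.
- **Arm:** it was clear of everything, with about 1 N or less on the wrist, when I handed in.

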